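Unstack the puncture kit onto its marked shelf places

TASK

The puncture repair kit has been left in one pile on the bench: take the pile apart and put each thing back in the middle of its own marked place on the acrylic shelf - the pressure gauge face up on the black disc, the white tin lid up on the white disc, the yellow tyre lever lying flat along the yellow strip, and the green patch box lid up along the green rectangle. Keep the gauge and the tin upright all the way, set everything down gently rather than dropping it, and leave the scraper and the blue cement bottle where they are.

Things in the scene. Friction and masses are not known exactly. Their poses are not given: they have to be found in the camera images.
- gauge: Black dial pressure gauge with white face, on top of the tin at the start. Round body 48 mm in diameter, 28 mm high, 0.13 kg; origin at the centre of its underside, z up through the dial. A level stem with black chuck reaches along its +x axis to 54 mm from the centre, 7 to 21 mm above the underside: grip across y. The stem may point anywhere in the end.
- tin: Round white plastic tin with a clip-on lid, 40 mm high, 0.11 kg: body 62 mm in diameter, lid 66 mm in diameter over the top 12 mm, lid top flat. It stands on one half of the patch box. Origin at the centre of its underside, z up. The lid stays on.
- lever: Yellow plastic tyre lever, 120 mm long (its x axis), 18 mm wide (y), 11 mm high over its middle 76 mm and 7 mm high at both ends, 0.035 kg. It lies across the other half of the patch box, at right angles to it (82 mm from the middle of the tin). Origin at the middle of its underside, z up. Either end may come first.
- patch_box: Flat green plastic patch box with rounded edges, 140 mm long (its x axis), 64 mm wide (y), 26 mm high, 0.13 kg, a single closed solid at the bottom of the pile, lying on the bench. Origin at the centre of its underside, z up through its lid. Either end may come first.
- gauge_place: Black foam disc, 68 mm in diameter, 2 mm thick, fixed on top of the shelf: the gauge's place. Origin at the centre of its underside, on the shelf's top, 100 mm above the bench; z up. The shelf is a clear acrylic slab, 170 mm deep, 700 mm wide, 20 mm thick, on two steel brackets at the far side of the bench.
- tin_place: White foam disc, 84 mm in diameter, 2 mm thick, fixed on top of the shelf: the tin's place. Origin at the centre of its underside, z up. The four places lie in a row along the shelf about 120 mm apart, in any order; a carton 80 mm high and a tape roll stand at the shelf's two ends, about 130 mm beyond the outer places.
- lever_place: Yellow foam strip, 134 mm long (its x axis), 34 mm wide (y) and 2 mm thick, fixed on top of the shelf, running from its front to its back: the lever's place. Origin at the centre of its underside, z up.
- box_place: Green foam rectangle, 154 mm long (its x axis), 78 mm wide (y) and 2 mm thick, fixed on top of the shelf, running from its front to its back: the patch box's place. Origin at the centre of its underside, z up.
- scraper: Steel scraper with a red handle lying on the bench beyond one end of the pile, 170 mm long (x, blade to +x), blade 45 mm wide, 18 mm high at most; origin under its neck, 61 mm behind the blade's edge. Not to be moved.
- cement: Blue cement bottle with a black cap standing on the bench beyond the other end of the pile, 40 mm in diameter, 100 mm high; origin at the centre of its underside. Not to be moved.
There are look-alikes about, which are no part of the job. Several things have the shape of the patch_box; the one meant has the colours described above.

How it is judged (in metres and radians):
At the end, for the whole second after the job is handed in: Each thing rests on its own pad, within 12 mm of its middle, upright within 0.1 rad, released and at rest; the lever along its strip within 0.2 rad, the box along its rectangle within 0.15 rad, either end first; scraper and cement bottle within 15 mm of where they were (horizontal distance between gauge and gauge_place below 0.012 m and z of gauge in the frame of gauge_place between -0.002 and 0.006 m and angle between each of gauge, tin, lever, patch_box's own z axis and vertical below 0.1 rad and linear speed of each of gauge, tin, lever, patch_box below 0.02 m/s and angular speed of each of gauge, tin, lever, patch_box below 0.2 rad/s and horizontal distance between tin and tin_place below 0.012 m and z of tin in the frame of tin_place between -0.002 and 0.006 m and horizontal distance between lever and lever_place below 0.012 m and z of lever in the frame of lever_place between -0.002 and 0.006 m and angle between the x axis of lever and the x axis of lever_place, either way round below 0.2 rad and horizontal distance between patch_box and box_place below 0.012 m and z of patch_box in the frame of box_place between -0.002 and 0.006 m and angle between the x axis of patch_box and the x axis of box_place, either way round below 0.15 rad and distance of each of scraper, cement from where it was at the start of the episode below 0.015 m); the robot touches nothing.
It fails at once if the gauge or the tin tipped over (angle between any of gauge, tin's own z axis and vertical above 0.7 rad).
It fails at once if a thing dropped (falls free of the fingers at over 0.6 m/s, about 18 mm) ((contact force between the fingers and gauge below 0.01 N and linear speed of gauge above 0.6 m/s) or (contact force between the fingers and tin below 0.01 N and linear speed of tin above 0.6 m/s) or (contact force between the fingers and lever below 0.01 N and linear speed of lever above 0.6 m/s) or (contact force between the fingers and patch_box below 0.01 N and linear speed of patch_box above 0.6 m/s)).
It fails at once if a thing rammed onto its place (over 80 N) (contact force between gauge and gauge_place above 80 N or contact force between tin and tin_place above 80 N or contact force between lever and lever_place above 80 N or contact force between patch_box and box_place above 80 N).
It fails at once if the scraper or the cement bottle moved or knocked over (distance of any of scraper, cement from where it was at the start of the episode above 0.02 m or angle between cement's own z axis and vertical above 0.5 rad).
It also fails if it takes over 112 s, if anything falls off the work surface, if the arm or the gripper's body presses on something with over 40 N, if the wrist force passes 120 N, or if a joint passes its speed limit or range.

ROBOT

A 7-joint arm with a two-finger parallel gripper is mounted at the origin on the work surface. World frame = base frame: x ahead of the robot, y to its left, z up, the work surface at z = 0. Lengths are in mm, angles in rad, forces in N, time in s.
With the tool pointing down it reaches from about 400 to 875 mm from the base axis. Payload 19.3 kg.
Tool frame: the origin (TCP) lies midway between the tips of the shut fingers; the grasp point (between the pads) lies arm.pinch_z behind it (arm.pinch_z is the distance from the TCP to the grasp point, in mm); z points along the fingers, y is the line along which they close (so a half turn about z gives the same grasp; the last joint's range is limited). The gripper opens to 85 mm and grips with 20 to 120 N. Pads are 22 mm wide; open, the fingers measure 114 mm over their backs; the gripper's body (76 mm by 85 mm) begins 54 mm behind the grasp point. The pads swing forward as they close: fully open they stand 13 mm farther back than shut.
Start: joints at [-1.357, 0.521, -0.036, 1.599, 0.021, 1.021, -0.113], TCP at [175.023, 599.985, 231.291] pointing down, gripper open.
Joint ranges: [-2.91, 2.91], [-0.3, 2.13], [-1.5, 1.42], [0.17, 2.43], [-1.26, 4.41], [0.16, 1.93], [-2.52, 2.52]. Speed limits (rad/s): [1.89, 1.89, 2.39, 2.39, 3.01, 3.01, 3.01].

INTERFACE

Orientations are given as a unit quaternion [w, x, y, z].
In Python, from bench import monitor, viewer, workorder, arm gives the robot as it stands. The module is installed in compiled form; this text tells all that it offers.
- The arm moves only by the tool carry_out, never from a script. Its argument "increments" is a list of rows, each a list of 3 entries, a list of its own where there are three numbers: the shift along the world's x, y, z in m, then the turn about the world's z in degrees, then the finger opening in m, from 0 to 0.0854. A call has 1 to 20 rows; each row shifts and turns the commanded pose from where the row before left it; what a row does not reach is not made up. A row lasts 1/8 s, in which the tool goes at most 62.5 mm and 10.7 degrees, less where a joint would pass 70% of its speed; a pose out of reach is approached as far as the arm can. A call with a gripper value outside its range is refused whole. The fingers move at their own pace and stop on an object; "squeeze" is the grip in N (left out, the last holds). Time passes only in rows, so rows that do not move let the fingers close. It gives the time, the measured TCP pose, the force, the opening and the grip force at its end, in the units of the state.
- monitor.get_state(): the state, without advancing time (a new reading comes with each control period).
- viewer.read_camera(name): name is "scene" or "top" or "wrist"; returns a dict with "pixels" (384x512x3 uint8, red, green, blue), "intrinsics" (3x3 intrinsics, pixels), "k1" (the pictures are not rectified: a ray, as slopes to the right and down, at radius r is drawn at 1 + k1 r^2 times it, then the intrinsics apply), "T" (4x4, takes a point from camera to world coordinates). Camera axes: x right, y down, z forward; pixel columns grow to the right and rows downward; lengths in mm; the calibration is good to about 2 mm. A picture is of the moment at which its call begins. There is no depth.
- workorder.hand_in(): hands the job in; it is judged then, once.
The state is a dict: "time": time; "joint_pos": joint angles; "joint_vel": joint speeds; "effort": joint torques, N m; "tool_pos": TCP position; "eef_rot": TCP orientation; "wrist_force": force on the tool from outside, world axes, zero at the start; "moment": the same for the moment, N m; "gripper_width": finger opening in mm; "grasp_force": force on a finger pad.
Only numpy, scipy, OpenCV 4.12 (cv2) and the standard library are available. Lean on these libraries where they do the work, as an engineer would, in place of code of your own. Each camera call takes 0.05 s, during which the arm holds its last target. There are 200 camera calls.

## Working session

There is one attempt and no reset: what is moved stays moved. The work goes in short steps, Python scripts to look and compute and a tool call to move; the robot and the scene stay as the last step left them, time stands still between calls to the robot, and variables do not carry over. Pictures are saved under pics/ and viewed, at most 14 in all, crops included, and the job is handed in when it is done.

Besides the shell and the picture viewer there is one more tool, called after "Request:" by a JSON object that holds its "api" and its "payload", one argument or row to a line. carry_out: Moves the arm, as the interface text tells. Its arguments: {"type":"object","properties":{"increments":{"type":"array"},"squeeze":{"type":"number"}},"required":["increments"]}

```bash
mkdir -p pics
cat > h.py <<'E'
import numpy as np, cv2
from bench import monitor, viewer, workorder, arm
def shot(n,f=None):
    c=viewer.read_camera(n); 
    if f: cv2.imwrite('pics/'+f,c['pixels'][:,:,::-1])
    return c
def toplane(c,uv,z):
    """pixels -> world points on plane z (mm)"""
    K=np.array(c['intrinsics'],float);T=np.array(c['T'],float)
    uv=np.atleast_2d(np.array(uv,float)); d=(uv-K[:2,2])/[K[0,0],K[1,1]]
    s=d.copy()
    for _ in range(30): s=d/(1+c['k1']*(s**2).sum(1,keepdims=True))
    r=np.c_[s,np.ones(len(s))]@T[:3,:3].T; o=T[:3,3]
    return o+r*((z-o[2])/r[:,2])[:,None]
def topix(c,P):
    K=np.array(c['intrinsics'],float);T=np.array(c['T'],float)
    p=(np.atleast_2d(P)-T[:3,3])@T[:3,:3]; s=p[:,:2]/p[:,2:]
    s=s*(1+c['k1']*(s**2).sum(1,keepdims=True)); return s*[K[0,0],K[1,1]]+K[:2,2]
E
python3 - <<'E'
from h import *
print(monitor.get_state()); print(arm.pinch_z)
ims=[]
for n in ['top','scene','wrist']:
    c=shot(n,n+'0.png'); print(n,np.round(c['T'],3).tolist(),c['intrinsics'],c['k1'])
E
```

```text
{'time': 0.0, 'joint_pos': array([-1.35720435,  0.52203373, -0.03629434,  1.59998295,  0.02118489,
        1.02112786, -0.11278697]), 'joint_vel': array([ 0.00215758, -0.0016574 ,  0.00027706,  0.00056417, -0.00020464,
       -0.00102665, -0.00089871]), 'effort': array([ 6.34682619e-04, -9.27102399e+01,  1.98032275e+00, -3.69924438e+01,
        1.78303354e-02,  8.24481976e-03,  3.17707827e-05]), 'tool_pos': array([174.95448829, 599.66149476, 230.72279439]), 'eef_rot': array([-3.89548451e-05,  1.41437087e-01,  9.89947074e-01, -5.82420331e-04]), 'wrist_force': array([ 0.58541388, -1.05100583,  0.24507869]), 'moment': array([ 0.03267763, -0.02990245, -0.00013712]), 'grasp_force': 0.0, 'gripper_width': 85.31264745524837}
18.700000000000003
top [[0.008, -0.992, 0.129, 371.912], [-1.0, -0.007, 0.011, 56.365], [-0.01, -0.129, -0.992, 1154.02], [0.0, 0.0, 0.0, 1.0]] [[451.30598241   0.         257.88219586]
 [  0.         451.30598241 190.23472374]
 [  0.           0.           1.        ]] -0.031075467898024126
scene [[0.467, 0.645, -0.605, 1019.342], [0.884, -0.336, 0.324, -195.478], [0.006, -0.687, -0.727, 719.787], [0.0, 0.0, 0.0, 1.0]] [[362.91825034   0.         259.93196212]
 [  0.         362.91825034 190.74684657]
 [  0.           0.           1.        ]] -0.07343464142133217
wrist [[0.28, 0.908, 0.311, 95.99], [0.96, -0.264, -0.093, 623.589], [-0.002, 0.325, -0.946, 375.357], [0.0, 0.0, 0.0, 1.0]] [[274.37393534   0.         255.84807602]
 [  0.         274.37393534 193.26922536]
 [  0.           0.           1.        ]] -0.038390787107294
```

View pics/top0.png

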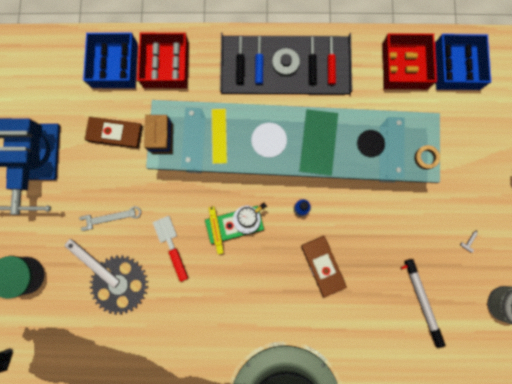

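View pics/scene0.png

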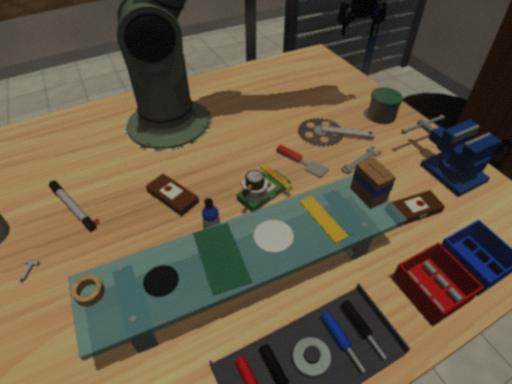

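The top view shows the pile at about (235,223): the green box, the lever at (216,230) and the gauge on the tin at (247,216) with its stem toward (264,207). Scraper is at (171,248) and cement at (303,208). The pads are the yellow strip (219,136), white disc (269,140), green rectangle (319,142) and black disc (371,143).
Possible mix-ups: brown boxes at (323,266) and (113,132) have the patch box's shape but are brown, so the green one at (235,225) is the one meant. The tape roll (427,157) and washer (286,61) are also not part of the job.

Run:
```python
from h import *
c=shot('top'); im=c['pixels']; hsv=cv2.cvtColor(im,cv2.COLOR_RGB2HSV)
def blobs(name,m,z,box):
    u0,v0,u1,v1=box; q=np.zeros_like(m); q[v0:v1,u0:u1]=m[v0:v1,u0:u1]
    n,l,s,ce=cv2.connectedComponentsWithStats(q)
    for i in range(1,n):
        if s[i,4]<25: continue
        ys,xs=np.nonzero(l==i); P=toplane(c,np.c_[xs,ys],z)[:,:2]
        r=cv2.minAreaRect(P.astype(np.float32))
        mu=P.mean(0);w,V=np.linalg.eigh(np.cov((P-mu).T));a=np.degrees(np.arctan2(V[1,1],V[0,1]))
        print(name,ce[i].round(1),s[i,4],'mean',mu.round(1),'rect',np.round(r[0],1),np.round(r[1],1),'ang',round(a,1))
R=lambda lo,hi: cv2.inRange(hsv,lo,hi)
sh=(140,95,445,190); pl=(195,195,275,260)
Y=R((22,150,120),(34,255,255)); G=R((45,120,30),(88,255,190)); W=R((0,0,170),(179,50,255)); B=R((0,0,0),(179,255,60))
blobs('yel',Y,102,sh);blobs('grn',G,102,sh);blobs('wht',W,102,sh);blobs('blk',B,102,sh)
blobs('lever',Y,37,pl);blobs('box',G,26,pl);blobs('gaugeface',W,94,pl);blobs('blkg',B,80,pl)
blobs('cement',R((100,120,20),(125,255,255)),90,(285,190,320,225))
blobs('scr',R((0,150,100),(8,255,255)),10,(140,210,195,290));
a=cv2.resize(im[190:295,140:320],None,fx=4,fy=4,interpolation=cv2.INTER_CUBIC);cv2.imwrite('pics/crop1.png',a[:,:,::-1])
```

```text
yel [218.7 135.4] 709 mean [640.3 163.1] rect [640.3 163.6] [130.5  31.3] ang -177.6
grn [318.4 142.2] 1873 mean [625.2 -75. ] rect [626.1 -75.1] [ 74.  149.3] ang 172.9
wht [285.4 106.5] 364 mean [712.6   4.1] rect [708.5 -18.6] [695.4  33. ] ang 88.0
wht [215.4 109.2] 25 mean [704.7 172.3] rect [705.  170.9] [19.3 44.3] ang 115.9
wht [437.9 136. ] 51 mean [ 642.3 -361. ] rect [ 647.8 -353.2] [21.6 73.9] ang 172.6
wht [268.7 139.5] 1059 mean [630.8  43.6] rect [630.9  42.8] [85.5 86. ] ang 152.2
wht [147.1 159.3] 25 mean [580.9 332.9] rect [580.4 332.8] [ 3.8 31.7] ang 176.7
wht [187.3 159.2] 26 mean [581.6 236.8] rect [582.1 236.3] [12.1 11.8] ang -166.7
wht [438.5 172.3] 30 mean [ 554.3 -358.5] rect [ 555.  -357.4] [ 4.8 38.5] ang 176.4
blk [165.1 142.2] 255 mean [622.8 291.4] rect [630.1 287.1] [53.7 90. ] ang 157.6
blk [370.6 143.1] 541 mean [ 623.5 -199.3] rect [ 622.8 -199.1] [59.7 61.4] ang 172.1
lever [215.6 230.2] 326 mean [416.6 172.8] rect [416.9 173. ] [120.7  20.3] ang -167.7
box [226.  228.5] 201 mean [421.5 148. ] rect [428.3 140.7] [62.5 52.4] ang -153.8
box [209.2 230.2] 98 mean [417.  189.9] rect [415.3 189.2] [61.8 10.4] ang -166.2
box [260.3 227.4] 32 mean [424.9  62.3] rect [423.9  61.6] [11.2 22.3] ang 150.6
gaugeface [239.5 223.8] 259 mean [429.6 110.9] rect [439.6 106.3] [59.5 83.2] ang 81.9
gaugeface [246.8 216.5] 200 mean [447.   93.9] rect [447.   94.7] [35.3 35.3] ang -144.1
cement [301.5 207.7] 123 mean [469. -35.] rect [470.3 -36.4] [32.8 31.9] ang -156.5
scr [177.8 264.5] 302 mean [330.9 268.9] rect [330.8 269. ] [82.5 23.2] ang -156.7
```

View pics/crop1.png

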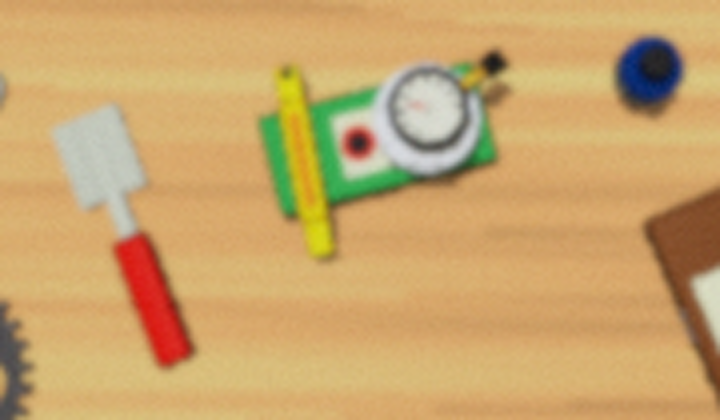

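Request:
{"api": "carry_out", "payload": {
  "increments": [
    [[0.021, -0.039, 0], -3, 0.0854],
    [[0.021, -0.039, 0], -3, 0.0854],
    [[0.021, -0.039, 0], -3, 0.0854],
    [[0.021, -0.039, 0], -3, 0.0854],
    [[0.021, -0.039, 0], -3, 0.0854],
    [[0.021, -0.039, 0], -3, 0.0854],
    [[0.021, -0.039, 0], -3, 0.0854],
    [[0.021, -0.039, 0], -3, 0.0854],
    [[0.021, -0.039, 0], -3, 0.0854],
    [[0.021, -0.039, 0], -3, 0.0854],
    [[0.021, -0.039, 0], -3, 0.0854],
    [[0.021, -0.039, 0], -3, 0.0854],
    [[0.02, -0.038, 0], -3, 0.0854],
    [[0, 0, 0], 0, 0.0854],
    [[0, 0, 0], 0, 0.0854]
  ],
  "squeeze": 40
}}

```text
time: 2.08
tool_pos: [446.8, 94.3, 231.2]
eef_rot: [-0.0, 0.464, 0.886, -0.0]
wrist_force: [-0.6, -0.1, 0.3]
gripper_width: 85.4
grasp_force: 0.0
```

```bash
cat >> h.py <<'E'
def yaw():
    s=monitor.get_state(); w,x,y,z=s['eef_rot']
    return s['tool_pos'].round(1), round(np.degrees(np.arctan2(1-2*(x*x+z*z),2*(x*y-w*z)))%180,1), s['time']
def blobs(c,name,lo,hi,z,box=None,mn=60):
    """colour blobs -> world rect/moments at plane z; closing-line-free"""
    hsv=cv2.cvtColor(c['pixels'],cv2.COLOR_RGB2HSV); m=cv2.inRange(hsv,lo,hi)
    if box:
        q=np.zeros_like(m);u0,v0,u1,v1=box;q[v0:v1,u0:u1]=m[v0:v1,u0:u1];m=q
    n,l,s,ce=cv2.connectedComponentsWithStats(m)
    for i in range(1,n):
        if s[i,4]<mn: continue
        ys,xs=np.nonzero(l==i); P=toplane(c,np.c_[xs,ys],z)[:,:2]; mu=P.mean(0)
        w,V=np.linalg.eigh(np.cov((P-mu).T)); r=cv2.minAreaRect(P.astype(np.float32))
        print(name,ce[i].round(),s[i,4],'mean',mu.round(1),'rect',np.round(r,1) if 0 else (np.round(r[0],1),np.round(r[1],1)),'ang',round(np.degrees(np.arctan2(V[1,1],V[0,1]))%180,1))
Y=((22,150,100),(34,255,255));G=((45,100,30),(88,255,190));W=((0,0,150),(179,60,255));B=((0,0,0),(179,255,60))
E
python3 - <<'E'
from h import *
print(yaw()); c=shot('wrist','w1.png')
blobs(c,'Y',*Y,37);blobs(c,'W',*W,94);blobs(c,'W66',*W,66);blobs(c,'G',*G,26)
print(topix(c,[[447,94,94],[434,93,66],[417,173,37]]).round())
E
```

```text
(array([446.8,  94.3, 231.2]), np.float64(34.8), 2.075)
Y [272. 100.] 1179 mean [417.1 173.8] rect (array([419.5, 174. ]), array([117.8,  18.1])) ang 12.2
Y [430. 228.] 3032 mean [695.9 163.6] rect (array([700.5, 163.6]), array([166.6,  40.8])) ang 2.1
W [340.  12.] 1310 mean [419.6 268.5] rect (array([416. , 262.5]), array([60. , 25.1])) ang 28.6
W [479. 105.] 2852 mean [587.2 287.9] rect (array([596.7, 296.4]), array([89.4, 61.1])) ang 109.9
W [263. 141.] 745 mean [429.7 134.1] rect (array([431. , 128.1]), array([40.3, 59.3])) ang 82.3
W [447. 147.] 118 mean [590.4 239.5] rect (array([590.4, 239.4]), array([11.9, 13. ])) ang 125.6
W [500. 165.] 819 mean [654.8 260.6] rect (array([661.3, 262.5]), array([26.4, 59.1])) ang 163.4
W [379. 255.] 12415 mean [620.6  99.6] rect (array([644.1,  76.1]), array([325.8, 172.7])) ang 70.9
W [263. 194.] 156 mean [461.8  87.3] rect (array([462.1,  87.9]), array([26.1, 12. ])) ang 59.0
W [115. 229.] 742 mean [347.4 -44.5] rect (array([345.1, -45.8]), array([41.7, 33.8])) ang 28.0
W [ 22. 312.] 341 mean [ 294.8 -233. ] rect (array([ 295.6, -232.8]), 
[... 752 characters left out ...]
9  79.8] rect (array([468.2,  80.4]), array([28.7, 13.2])) ang 59.0
W66 [115. 229.] 742 mean [342.2 -65.2] rect (array([339.6, -66.6]), array([45.9, 37.2])) ang 28.0
W66 [ 22. 312.] 341 mean [ 284.3 -272.3] rect (array([ 285.2, -272.2]), array([69.4, 14.7])) ang 20.1
W66 [504. 351.] 70 mean [934.6  82.5] rect (array([934.7,  83. ]), array([ 9. , 30.4])) ang 91.7
G [281.  89.] 542 mean [418.3 190.2] rect (array([417.1, 190.5]), array([62.7, 13. ])) ang 13.8
G [265. 123.] 1029 mean [425.8 146.3] rect (array([431.7, 137.1]), array([62.7, 62.4])) ang 24.6
G [278. 330.] 1123 mean [ 634.5 -111.8] rect (array([ 661.6, -127.5]), array([ 75.2, 130.9])) ang 18.0
[[255. 181.]
 [245. 169.]
 [272. 101.]]
```

View pics/w1.png

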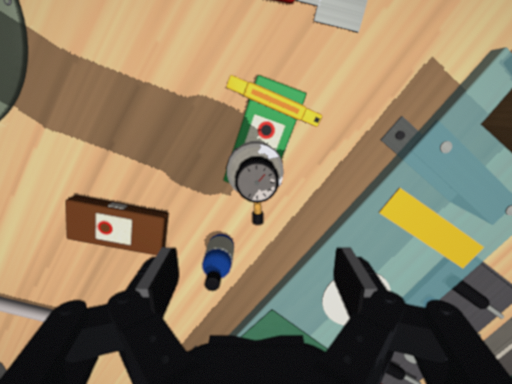

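The wrist view shows the gauge's dial at about (257,180) with its stem straight down to (257,219), so the fingers close across it. The tin lid's edge shows at (243,165), the lever at (272,100) and the cement bottle at (217,260).

Run:
```python
from h import *
c=shot('wrist'); im=c['pixels']
hsv=cv2.cvtColor(im,cv2.COLOR_RGB2HSV)
m=((hsv[...,2]<75)).astype(np.uint8); q=np.zeros_like(m); q[150:203,225:290]=m[150:203,225:290]
ys,xs=np.nonzero(q); P=toplane(c,np.c_[xs,ys],92)[:,:2].astype(np.float32)
print('dark',len(xs),cv2.minEnclosingCircle(P), cv2.fitEllipse(cv2.convexHull(P)))
# chuck
q=np.zeros_like(m); q[210:228,245:270]=m[210:228,245:270]; ys,xs=np.nonzero(q); print('chuck',toplane(c,[[xs.mean(),ys.mean()]],80),len(xs))
# lid: low-saturation in crop
l=((hsv[...,1]<70)&(hsv[...,2]>75)).astype(np.uint8); q=np.zeros_like(m); q[138:205,222:290]=l[138:205,222:290]
n,lab,s,ce=cv2.connectedComponentsWithStats(q); print(s[1:],ce[1:])
a=cv2.resize(im[120:235,200:320],None,fx=4,fy=4,interpolation=cv2.INTER_CUBIC);cv2.imwrite('pics/crop2.png',a[:,:,::-1])
```

```text
dark 419 ((439.5601806640625, 98.10311889648438), 32.20551300048828) ((440.9817199707031, 97.61568450927734), (47.70648956298828, 65.18995666503906), 69.8729019165039)
chuck [[477.63886644  54.69373921  80.        ]] 92
[[ 226  138   57   53 1313]
 [ 287  142    2    3    3]
 [ 286  147    1    2    2]
 [ 238  164   38   38 1108]] [[254.64280274 156.54607768]
 [287.66666667 143.        ]
 [286.         147.5       ]
 [256.57310469 182.53880866]]
```

View pics/crop2.png

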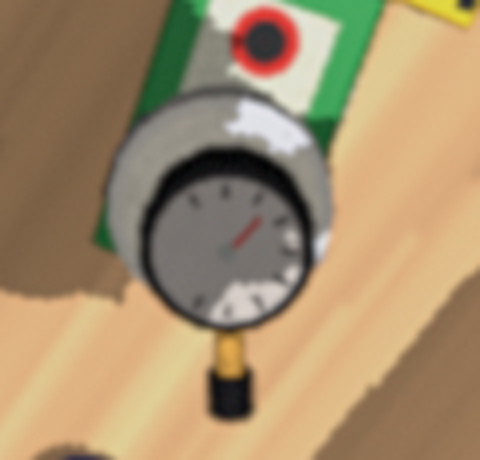

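Run:
```python
from h import *
c=shot('wrist')
print(toplane(c,[[256.6,182.5]],93.5), toplane(c,[[235.5,181],[278,181],[257,202]],94),toplane(c,[[226.7,167],[282.5,167],[255,142]],66).round(1))
def fit(P,r):
    from scipy.optimize import least_squares
    return least_squares(lambda q:np.hypot(*(P[:,:2]-q).T)-r,P[:,:2].mean(0)).x
lid=np.array([[226.7,169],[282.5,169],[254,142],[231,153],[275,151.5],[280,160]])
print('lid',fit(toplane(c,lid,66),33))
gz=np.array([[235.5,182],[278,182],[257,202],[243,197],[271,197]])
print('gauge',fit(toplane(c,gz,94),24))
p=toplane(c,[[257,219]],80);print(p)
```

```text
[[449.19126549  94.40054615  93.5       ]] [[429.60654581  83.00978948  94.        ]
 [466.94816025 108.97353011  94.        ]
 [462.23638699  76.43635283  94.        ]] [[414.9  83.3  66. ]
 [467.9 120.1  66. ]
 [425.3 125.6  66. ]]
lid [443.42121355  97.70054465]
gauge [448.21951069  96.22458325]
[[477.5723752   54.52720485  80.        ]]
```

Request:
{"api": "carry_out", "payload": {
  "increments": [
    [[0.0005, 0, -0.03], 0, 0.0854],
    [[0.0005, 0.0005, -0.03], 0, 0.0854],
    [[0.0005, 0, -0.03], 0, 0.0854],
    [[0, 0, -0.03], 0, 0.0854],
    [[0, 0, -0.02], 0, 0.0854],
    [[0, 0, -0.013], 0, 0.0854],
    [[0, 0, -0.01], 0, 0.0854],
    [[0, 0, 0], 0, 0.0854],
    [[0, 0, 0], 0, 0.045],
    [[0, 0, 0], 0, 0.04],
    [[0, 0, 0], 0, 0.04],
    [[0, 0, 0], 0, 0.04],
    [[0, 0, 0], 0, 0.04],
    [[0, 0, 0], 0, 0.04]
  ],
  "squeeze": 40
}}

```text
time: 3.98
tool_pos: [448.8, 94.6, 69.0]
eef_rot: [0.0, 0.464, 0.886, 0.0]
wrist_force: [-2.6, -0.9, 12.8]
gripper_width: 46.5
grasp_force: 38.8
```

Request:
{"api": "carry_out", "payload": {
  "increments": [
    [[0, 0, 0.003], 0, 0.04],
    [[0, 0, 0.007], 0, 0.04],
    [[0, 0, 0.02], 0, 0.04],
    [[0, 0, 0.03], 0, 0.04],
    [[0, 0, 0.03], 0, 0.04],
    [[0, 0, 0.03], 0, 0.04],
    [[0, 0, 0.03], 0, 0.04],
    [[0, 0, 0.01], 0, 0.04],
    [[0, 0, 0], 0, 0.04],
    [[0, 0, 0], 0, 0.04]
  ]
}}

```text
time: 5.22
tool_pos: [448.1, 94.4, 227.4]
eef_rot: [-0.0, 0.464, 0.886, -0.001]
wrist_force: [0.7, -0.5, -1.8]
gripper_width: 46.7
grasp_force: 41.4
```

Run:
```python
from h import *
print(yaw()); c=shot('wrist','w2.png'); t=shot('top')
blobs(c,'Y',*Y,37,(150,60,380,150))
blobs(c,'W66',*W,66,(200,100,300,230));
s=monitor.get_state();print(s['wrist_force'],s['grasp_force'])
```

```text
(array([448.1,  94.4, 227.4]), np.float64(34.7), 5.225)
Y [272.  99.] 1224 mean [417.4 173.8] rect (array([419.7, 174.1]), array([117.8,  18.3])) ang 12.3
W66 [257. 165.] 2870 mean [443.3 104.8] rect (array([442.6, 110.6]), array([64.2, 94.3])) ang 109.3
[-0.02694857 -0.71001399 -1.31251078] 41.44710548222065
```

View pics/w2.png

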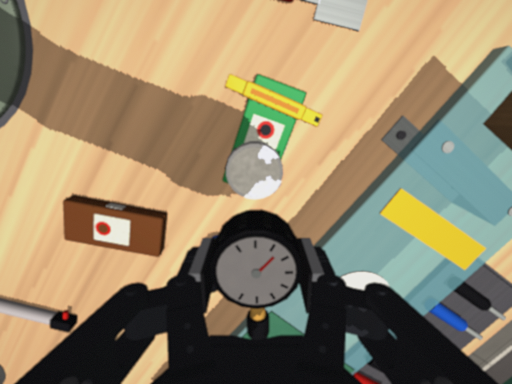

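The gauge is held level at (257,270), and the tin lid is clear at about (254,170) in the tin's old spot.

Request:
{"api": "carry_out", "payload": {
  "increments": [
    [[0.0175, -0.0293, 0], 0, 0.04],
    [[0.0175, -0.0293, 0], 0, 0.04],
    [[0.0175, -0.0293, 0], 0, 0.04],
    [[0.0175, -0.0293, 0], 0, 0.04],
    [[0.0175, -0.0293, 0], 0, 0.04],
    [[0.0175, -0.0293, 0], 0, 0.04],
    [[0.0175, -0.0293, 0], 0, 0.04],
    [[0.0175, -0.0293, 0], 0, 0.04],
    [[0.0175, -0.0293, 0], 0, 0.04],
    [[0.0175, -0.0293, 0], 0, 0.04],
    [[0, 0, 0], 0, 0.04],
    [[0, 0, 0], 0, 0.04],
    [[0, 0, 0], 0, 0.04]
  ]
}}

```text
time: 6.95
tool_pos: [623.4, -197.6, 228.1]
eef_rot: [-0.0, 0.463, 0.886, 0.0]
wrist_force: [0.7, -0.2, -1.5]
gripper_width: 46.9
grasp_force: 41.4
```

Run:
```python
from h import *
print(yaw(), monitor.get_state()['joint_pos'].round(2)); c=shot('wrist','w3.png')
hsv=cv2.cvtColor(c['pixels'],cv2.COLOR_RGB2HSV)
blobs(c,'B',(0,0,0),(179,255,45),102,None,100)
blobs(c,'face',(0,0,85),(179,60,255),252,(200,220,310,310),100)
t=shot('top');blobs(t,'green',*G,102,(295,95,345,190));blobs(t,'wht',*W,102,(250,120,290,160));blobs(t,'yel',*Y,102,(200,95,240,190))
```

```text
(array([ 623.4, -197.6,  228.1]), np.float64(34.8), 6.95) [-0.02  0.6   0.37  1.53 -0.24  1.05  1.02]
B [440. 112.] 523 mean [729.  -37.6] rect (array([729.2, -51.1]), array([  3.4, 216.3])) ang 90.0
B [ 19. 112.] 511 mean [ 392.3 -268.3] rect (array([ 392.3, -268.5]), array([35.9, 15.6])) ang 24.7
B [490. 148.] 103 mean [797.7 -29.2] rect (array([798.1, -29. ]), array([ 9.8, 20.1])) ang 116.1
B [256. 320.] 35537 mean [ 730.6 -351. ] rect (array([ 702.8, -310.3]), array([709.2, 334.5])) ang 34.7
B [441. 181.] 939 mean [781.5 -83.6] rect (array([783. , -83.7]), array([70.9, 16.4])) ang 0.6
B [ 49. 312.] 140 mean [ 504.2 -486.1] rect (array([ 504.2, -486.3]), array([21.1, 14.8])) ang 10.7
B [ 27. 335.] 118 mean [ 493.  -542.9] rect (array([ 492.9, -542.9]), array([21.4, 14.1])) ang 8.8
face [300. 228.] 364 mean [ 628.3 -165.4] rect (array([ 627.6, -166.9]), array([12.7, 10.3])) ang 171.7
face [255. 271.] 4077 mean [ 624.5 -198. ] rect (array([ 625.1, -198.4]), array([41.1, 40.9])) ang 4.7
face [221. 301.] 477 mean [ 620.3 -224.5] rect (array([ 620.6, -220.6]), array([20.9, 16.5])) ang 1.1
green [318. 142.] 1991 mean [625.1 -75.1] rect (array([626.1, -75.1]), array([ 76.5, 151.9])) ang 173.3
wht [269. 140.] 1251 mean [629.7  43.5] rect (array([631. ,  41.7]), array([95.3, 93.1])) ang 158.5
yel [219. 136.] 704 mean [639.9 163. ] rect (array([640.3, 163.6]), array([130.4,  31.3])) ang 2.3
```

View pics/w3.png

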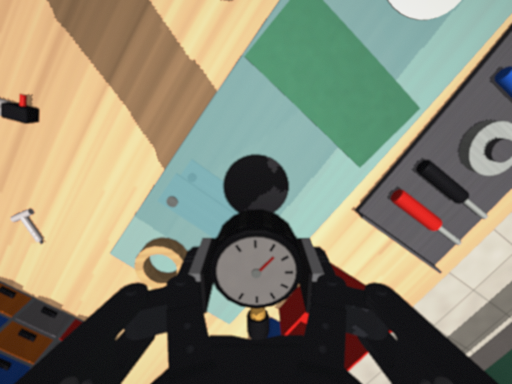

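The gauge sits over the black disc, whose visible edge runs through (224,183), (256,155) and (288,183).

```bash
cat >> h.py <<'E'
def fit(P,r):
    from scipy.optimize import least_squares
    return least_squares(lambda q:np.hypot(*(P[:,:2]-q).T)-r,P[:,:2].mean(0)).x
def edgefit(c,mask,z,r):
    """upper visible arc of a blob mask -> circle centre of known radius"""
    ys,xs=np.nonzero(mask); pts=[]
    for u in np.unique(xs): pts.append([u,ys[xs==u].min()-.5])
    for v in np.unique(ys)[::2]: pts+= [[xs[ys==v].min()-.5,v],[xs[ys==v].max()+.5,v]]
    return fit(toplane(c,pts,z),r)
E
python3 - <<'E'
from h import *
c=shot('wrist');v=cv2.cvtColor(c['pixels'],cv2.COLOR_RGB2HSV)[...,2]
m=(v<70); q=np.zeros_like(m); q[145:195,215:300]=m[145:195,215:300]
n,l,s,ce=cv2.connectedComponentsWithStats(q.astype(np.uint8)); i=1+s[1:,4].argmax(); print(s[i])
print(edgefit(c,l==i,102,34))
E
```

```text
[ 224  155   64   40 2123]
[ 626.02520454 -200.23076187]
```

Request:
{"api": "carry_out", "payload": {
  "increments": [
    [[0.001, -0.001, -0.03], 0, 0.04],
    [[0, -0.001, -0.03], 0, 0.04],
    [[0, 0, -0.03], 0, 0.04],
    [[0, 0, -0.02], 0, 0.04],
    [[0, 0, -0.007], 0, 0.04],
    [[0, 0, -0.003], 0, 0.04],
    [[0, 0, -0.001], 0, 0.04],
    [[0, 0, 0], 0, 0.04],
    [[0, 0, 0], 0, 0.04]
  ]
}}

```text
time: 8.22
tool_pos: [624.7, -200.6, 107.7]
eef_rot: [0.0, 0.464, 0.886, 0.0]
wrist_force: [0.0, 0.4, -1.9]
gripper_width: 46.7
grasp_force: 41.4
```

Request:
{"api": "carry_out", "payload": {
  "increments": [
    [[0, 0, -0.001], 0, 0.04],
    [[0, 0, -0.001], 0, 0.04],
    [[0, 0, -0.001], 0, 0.04],
    [[0, 0, 0], 0, 0.04],
    [[0, 0, 0], 0, 0.04]
  ]
}}

```text
time: 8.85
tool_pos: [624.5, -200.5, 105.1]
eef_rot: [0.0, 0.464, 0.886, 0.0]
wrist_force: [-5.9, 1.6, 13.7]
gripper_width: 46.7
grasp_force: 42.7
```

Request:
{"api": "carry_out", "payload": {
  "increments": [
    [[0, 0, 0], 0, 0.056],
    [[0, 0, 0], 0, 0.066],
    [[0, 0, 0], 0, 0.0854],
    [[0, 0, 0], 0, 0.0854],
    [[0, 0, 0], 0, 0.0854],
    [[0, 0, 0.01], 0, 0.0854],
    [[0, 0, 0.02], 0, 0.0854],
    [[0, 0, 0.03], 0, 0.0854],
    [[0, 0, 0.03], 0, 0.0854],
    [[0, 0, 0.03], 0, 0.0854],
    [[-0.015, 0.023, 0.005], 0, 0.0854],
    [[-0.02, 0.03, 0], -4.5, 0.0854],
    [[-0.02, 0.03, 0], -4.5, 0.0854],
    [[-0.02, 0.03, 0], -4.5, 0.0854],
    [[-0.02, 0.03, 0], -4.5, 0.0854],
    [[-0.02, 0.035, 0], -4.5, 0.0854],
    [[-0.02, 0.04, 0], 0, 0.0854],
    [[-0.02, 0.04, 0], 0, 0.0854],
    [[-0.02, 0.04, 0], 0, 0.0854],
    [[0, 0, 0], 0, 0.0854]
  ]
}}

```text
time: 11.35
tool_pos: [448.7, 100.2, 230.5]
eef_rot: [-0.0, 0.626, 0.78, 0.001]
wrist_force: [0.2, -0.3, 0.2]
gripper_width: 85.2
grasp_force: 0.0
```

Run:
```python
from h import *
print(yaw()); c=shot('wrist','w4.png'); t=shot('top')
blobs(t,'gauge',W[0],W[1],130,(355,120,395,160),30)
p=topix(c,[[442,98,66]])[0];print(p)
u,v=p.astype(int)
hsv=cv2.cvtColor(c['pixels'],cv2.COLOR_RGB2HSV)
m=(hsv[...,1]<60)&(hsv[...,2]>70); q=np.zeros_like(m); q[max(0,v-38):v+38,u-38:u+38]=m[max(0,v-38):v+38,u-38:u+38]
n,l,s,ce=cv2.connectedComponentsWithStats(q.astype(np.uint8)); i=1+s[1:,4].argmax(); print(s[i],ce[i])
print(edgefit(c,l==i,66,33))
a=cv2.resize(c['pixels'][max(0,v-70):v+70,u-90:u+90],None,fx=4,fy=4,interpolation=cv2.INTER_CUBIC);cv2.imwrite('pics/crop4.png',a[:,:,::-1]);print(v-70,u-90)
```

```text
(array([448.7, 100.2, 230.5]), np.float64(12.5), 11.35)
gauge [369. 122.] 138 mean [ 666.8 -189.3] rect (array([ 664.8, -190.1]), array([14.4, 65.8])) ang 90.6
gauge [374. 140.] 221 mean [ 623.8 -200.6] rect (array([ 623.8, -201.1]), array([37.8, 37.2])) ang 5.6
[248.60449117 175.62085019]
[ 222  137   58   67 2844] [250.41947961 172.11603376]
[442.3759796 104.6390391]
105 158
```

View pics/crop4.png

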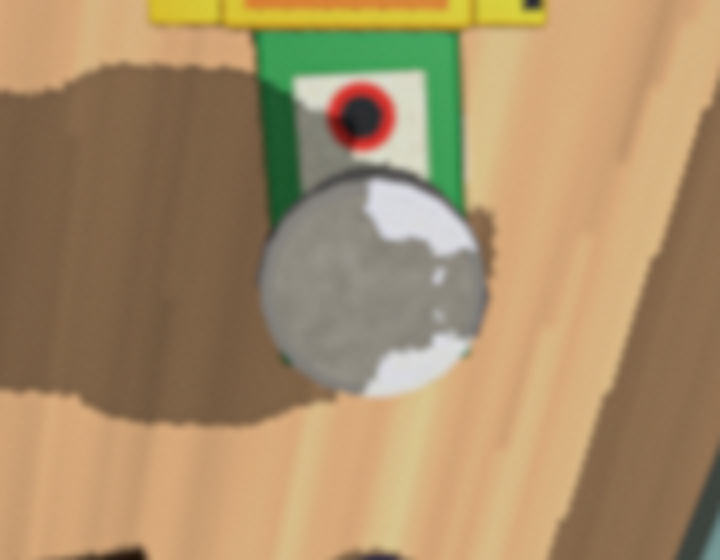

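Crop: the lid is a circle centred at about (373,284), which is full-image pixel (251,176). The tin is still upright, half on the box.

Run:
```python
from h import *
c=shot('wrist'); print(toplane(c,[[251.3,176],[222.8,176],[279.8,176],[251,204],[251,148]],66).round(1))
```

```text
[[446.4  95.5  66. ]
 [413.9  88.4  66. ]
 [478.9 102.5  66. ]
 [453.3  61.2  66. ]
 [439.3 127.4  66. ]]
```

Request:
{"api": "carry_out", "payload": {
  "increments": [
    [[-0.0013, -0.003, -0.03], 0, 0.0854],
    [[-0.001, -0.002, -0.03], 0, 0.0854],
    [[0, 0, -0.03], 0, 0.0854],
    [[0, 0, -0.03], 0, 0.0854],
    [[0, 0, -0.03], 0, 0.0854],
    [[0, 0, -0.025], 0, 0.0854],
    [[0, 0, -0.014], 0, 0.0854],
    [[0, 0, -0.007], 0, 0.0854],
    [[0, 0, 0], 0, 0.0854],
    [[0, 0, 0], 0, 0.075],
    [[0, 0, 0], 0, 0.07],
    [[0, 0, 0], 0, 0.06],
    [[0, 0, 0], 0, 0.058],
    [[0, 0, 0], 0, 0.058],
    [[0, 0, 0], 0, 0.058]
  ]
}}

```text
time: 13.38
tool_pos: [447.4, 92.6, 34.0]
eef_rot: [0.0, 0.628, 0.778, 0.0]
wrist_force: [-4.0, -0.7, 17.3]
gripper_width: 64.7
grasp_force: 39.7
```

Request:
{"api": "carry_out", "payload": {
  "increments": [
    [[0, 0, 0.003], 0, 0.058],
    [[0, 0, 0.007], 0, 0.058],
    [[0, 0, 0.02], 0, 0.058],
    [[0, 0, 0.03], 0, 0.058],
    [[0, 0, 0.03], 0, 0.058],
    [[0, 0, 0.03], 0, 0.058],
    [[0, 0, 0.03], 0, 0.058],
    [[0, 0, 0.03], 0, 0.058],
    [[0, 0, 0.016], 0, 0.058],
    [[0.023, -0.006, 0], 0, 0.058],
    [[0.023, -0.006, 0], 0, 0.058],
    [[0.023, -0.006, 0], 0, 0.058],
    [[0.023, -0.006, 0], 0, 0.058],
    [[0.023, -0.006, 0], 0, 0.058],
    [[0.023, -0.006, 0], 0, 0.058],
    [[0.023, -0.006, 0], 0, 0.058],
    [[0.023, -0.006, 0], 0, 0.058],
    [[0, 0, 0], 0, 0.058],
    [[0, 0, 0], 0, 0.058]
  ]
}}

```text
time: 15.75
tool_pos: [630.6, 44.6, 229.4]
eef_rot: [-0.0, 0.628, 0.778, -0.0]
wrist_force: [-0.7, -0.5, -1.3]
gripper_width: 64.2
grasp_force: 44.5
```

Run:
```python
from h import *
print(yaw(), monitor.get_state()['wrist_force']); c=shot('wrist','w5.png')
blobs(c,'lid',(0,0,80),(179,40,255),230-8+40,None,800)
blobs(c,'W',*W,102,None,800)
```

```text
(array([630.6,  44.6, 229.4]), np.float64(12.2), 15.75) [-0.69803882 -0.51601861 -1.26475142]
lid [106.  67.] 1170 mean [556.2 126.5] rect (array([555.9, 127.4]), array([12.9, 16.1])) ang 104.6
lid [418. 193.] 14836 mean [691.7 102.6] rect (array([691.6,  95.3]), array([50.5, 87.2])) ang 94.3
lid [256. 243.] 17827 mean [627.8  63.5] rect (array([632.4,  61.9]), array([91.6, 67. ])) ang 101.6
lid [485. 287.] 8984 mean [748.2  62.3] rect (array([745.6,  53.5]), array([ 41.9, 145.8])) ang 118.9
W [271. 125.] 26759 mean [633.8 103.5] rect (array([636.5,  81.2]), array([317.7, 169.3])) ang 46.2
W [106.  66.] 1286 mean [473.2 126.9] rect (array([472.7, 128.6]), array([32.3, 39.9])) ang 105.7
W [482. 273.] 7430 mean [923.8  -9.8] rect (array([9.331e+02, 5.000e-01]), array([ 96.1, 255.4])) ang 107.7
W [408. 231.] 1169 mean [809.4  27.1] rect (array([811.2,  25.6]), array([54.2, 54.5])) ang 63.3
W [256. 269.] 9923 mean [654.3 -56.9] rect (array([654. , -61.9]), array([143.2, 142.6])) ang 30.7
W [240. 321.] 1088 mean [ 651.2 -135.3] rect (array([ 664.2, -128.2]), array([158.9,  66.5])) ang 179.8
```

View pics/w5.png

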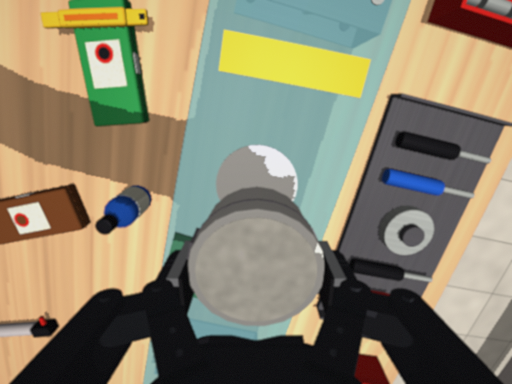

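The tin is held level with its lid face centred near (256,266). The white disc's far edge shows at left (217,180), top (258,145) and right (298,180).

Run:
```python
from h import *
c=shot('wrist')
print('lid',fit(toplane(c,[[188,267],[324,267],[256,325],[209,307],[303,307]],261.5),33))
print('pad',fit(toplane(c,[[217,181],[298,182],[258,145],[229,156],[286,156],[221,165],[294,165]],102),42))
blobs(c,'Y',*Y,102,(200,0,400,110))
```

```text
lid [630.68962195  50.22970395]
pad [633.60680758  44.34868243]
Y [293.  64.] 5706 mean [640.5 164. ] rect (array([641.6, 163.9]), array([133.5,  33. ])) ang 2.2
```

Request:
{"api": "carry_out", "payload": {
  "increments": [
    [[0.0012, -0.0025, -0.03], 0, 0.058],
    [[0, -0.002, -0.03], 0, 0.058],
    [[0, 0, -0.03], 0, 0.058],
    [[0, 0, -0.017], 0, 0.058],
    [[0, 0, -0.007], 0, 0.058],
    [[0, 0, -0.003], 0, 0.058],
    [[0, 0, 0], 0, 0.058],
    [[0, 0, -0.001], 0, 0.058],
    [[0, 0, 0], 0, 0.058],
    [[0, 0, 0], 0, 0.058]
  ]
}}

```text
time: 17.1
tool_pos: [632.5, 40.0, 111.5]
eef_rot: [0.0, 0.628, 0.778, 0.0]
wrist_force: [0.4, 0.2, -2.1]
gripper_width: 64.1
grasp_force: 44.5
```

Request:
{"api": "carry_out", "payload": {
  "increments": [
    [[0, 0, -0.001], 0, 0.058],
    [[0, 0, 0], 0, 0.058],
    [[0, 0, -0.0005], 0, 0.058],
    [[0, 0, 0], 0, 0.058],
    [[0, 0, -0.0005], 0, 0.058],
    [[0, 0, 0], 0, 0.058],
    [[0, 0, 0], 0, 0.058]
  ]
}}

```text
time: 17.98
tool_pos: [632.4, 40.0, 110.2]
eef_rot: [-0.0, 0.628, 0.778, 0.0]
wrist_force: [-6.0, -0.3, 14.0]
gripper_width: 64.3
grasp_force: 45.6
```

Request:
{"api": "carry_out", "payload": {
  "increments": [
    [[0, 0, 0], 0, 0.07],
    [[0, 0, 0], 0, 0.08],
    [[0, 0, 0], 0, 0.0854],
    [[0, 0, 0], 0, 0.0854],
    [[0, 0, 0.01], 0, 0.0854],
    [[0, 0, 0.02], 0, 0.0854],
    [[0, 0, 0.03], 0, 0.0854],
    [[0, 0, 0.03], 0, 0.0854],
    [[0, 0, 0.03], 0, 0.0854],
    [[-0.0215, 0.0134, 0], 9, 0.0854],
    [[-0.0215, 0.0134, 0], 9, 0.0854],
    [[-0.0215, 0.0134, 0], 9, 0.0854],
    [[-0.0215, 0.0134, 0], 9, 0.0854],
    [[-0.0215, 0.0134, 0], 9, 0.0854],
    [[-0.0215, 0.0134, 0], 9, 0.0854],
    [[-0.0215, 0.0134, 0], 9, 0.06],
    [[-0.0215, 0.0134, 0], 9, 0.06],
    [[-0.0215, 0.0134, 0], 9, 0.06],
    [[-0.0215, 0.0134, 0], 9, 0.06]
  ]
}}

```text
time: 20.35
tool_pos: [417.1, 174.2, 230.7]
eef_rot: [0.001, -0.109, 0.994, 0.0]
wrist_force: [0.1, 1.2, -0.7]
gripper_width: 59.9
grasp_force: 0.0
```

Request:
{"api": "carry_out", "payload": {
  "increments": [
    [[0, 0, 0], 0, 0.05],
    [[0, 0, 0], 0, 0.05]
  ]
}}

```text
time: 20.6
tool_pos: [418.2, 173.6, 230.1]
eef_rot: [0.001, -0.105, 0.994, 0.0]
wrist_force: [-0.5, -0.6, -0.1]
gripper_width: 50.0
grasp_force: 0.0
```

Run:
```python
from h import *
print(yaw(), monitor.get_state()['joint_pos'].round(2)); c=shot('wrist','w6.png'); t=shot('top')
blobs(c,'Y',*Y,37,None,300);blobs(c,'G',*G,26,None,300)
blobs(t,'Y',*Y,37,(195,195,275,260),30);blobs(t,'G',*G,26,(195,195,275,260),30);blobs(t,'tin',*W,142,(250,120,290,160))
print(topix(c,[[417,174,37]]))
```

```text
(array([418.2, 173.6, 230.1]), np.float64(102.1), 20.6) [-0.58  0.25  0.07  2.04 -0.02  0.85  1.28]
Y [257. 165.] 898 mean [416.  173.6] rect (array([418.6, 174.3]), array([116.4,  16.9])) ang 12.3
Y [216. 318.] 906 mean [665.7 162.8] rect (array([673. , 162.7]), array([80.4, 42.2])) ang 2.8
G [268. 168.] 434 mean [417.5 189.7] rect (array([415.7, 189.6]), array([64., 12.])) ang 13.1
G [203. 169.] 2589 mean [436.5 106.2] rect (array([436.7, 113.9]), array([ 64.6, 107.4])) ang 109.5
G [ 29. 295.] 5540 mean [ 703.3 -139.6] rect (array([ 712. , -139.2]), array([ 98.4, 198.7])) ang 173.1
G [249. 222.] 190 mean [437.6  91.8] rect (array([439.7, 100.7]), array([62.5, 80.3])) ang 150.6
tin [269. 139.] 1159 mean [622.   44.2] rect (array([621.1,  43.4]), array([91.7, 87.3])) ang 167.9
[[256.70714725 167.15722314]]
```

View pics/w6.png

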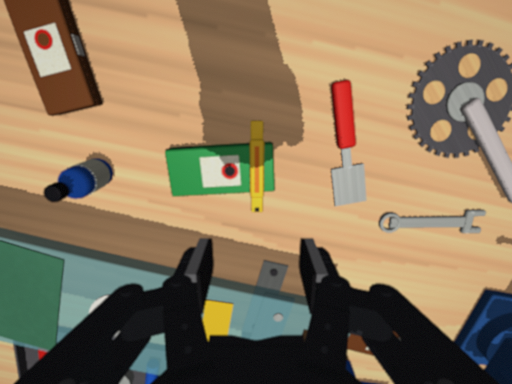

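The lever lies at (257,167) between the open fingers, at right angles to the closing line. The box is at (220,168) under it and the scraper at (347,140) is clear.

Request:
{"api": "carry_out", "payload": {
  "increments": [
    [[0, 0, -0.03], 0, 0.05],
    [[0, 0, -0.03], 0, 0.05],
    [[0, 0, -0.03], 0, 0.05],
    [[0, 0, -0.03], 0, 0.05],
    [[0, 0, -0.03], 0, 0.05],
    [[0, 0, -0.03], 0, 0.05],
    [[0, 0, -0.014], 0, 0.05],
    [[0, 0, -0.006], 0, 0.05],
    [[0, 0, 0], 0, 0.05],
    [[0, 0, 0], 0, 0.03],
    [[0, 0, 0], 0, 0.015],
    [[0, 0, 0], 0, 0.01],
    [[0, 0, 0], 0, 0.01],
    [[0, 0, 0], 0, 0.01],
    [[0, 0, 0], 0, 0.01]
  ],
  "squeeze": 30
}}

```text
time: 22.58
tool_pos: [417.8, 174.1, 30.0]
eef_rot: [0.001, -0.107, 0.994, 0.0]
wrist_force: [-0.9, -0.4, 8.8]
gripper_width: 17.1
grasp_force: 29.5
```

Request:
{"api": "carry_out", "payload": {
  "increments": [
    [[0, 0, 0.005], 0, 0.01],
    [[0, 0, 0.015], 0, 0.01],
    [[0, 0, 0.03], 0, 0.01],
    [[0, 0, 0.03], 0, 0.01],
    [[0, 0, 0.03], 0, 0.01],
    [[0, 0, 0.03], 0, 0.01],
    [[0, 0, 0.03], 0, 0.01],
    [[0, 0, 0.03], 0, 0.01],
    [[0.022, -0.001, 0], -1, 0.01],
    [[0.022, -0.001, 0], -1, 0.01],
    [[0.022, -0.001, 0], -1, 0.01],
    [[0.022, -0.001, 0], -1, 0.01],
    [[0.022, -0.001, 0], -1, 0.01],
    [[0.022, -0.001, 0], -1, 0.01],
    [[0.022, -0.001, 0], -1, 0.01],
    [[0.022, -0.001, 0], -1, 0.01],
    [[0.022, -0.001, 0], -1, 0.01],
    [[0.023, -0.001, 0], -1, 0.01],
    [[0, 0, 0], 0, 0.01],
    [[0, 0, 0], 0, 0.01]
  ]
}}

```text
time: 25.08
tool_pos: [637.8, 164.0, 229.9]
eef_rot: [-0.0, -0.02, 1.0, 0.0]
wrist_force: [0.2, 0.8, -1.0]
gripper_width: 16.5
grasp_force: 29.6
```

Run:
```python
from h import *
s=monitor.get_state();print(yaw(), s['wrist_force'],s['grasp_force'],s['gripper_width']); c=shot('wrist','w7.png')
blobs(c,'Y237',*Y,237,None,200)
```

```text
(array([637.8, 164. , 229.9]), np.float64(92.3), 25.075) [ 0.20811544  0.75779321 -0.99906601] 29.646855890750885 16.53431608367522
Y237 [256. 212.] 4841 mean [616.5 163.1] rect (array([630.6, 163.8]), array([129.4,  16.9])) ang 2.4
```

View pics/w7.png

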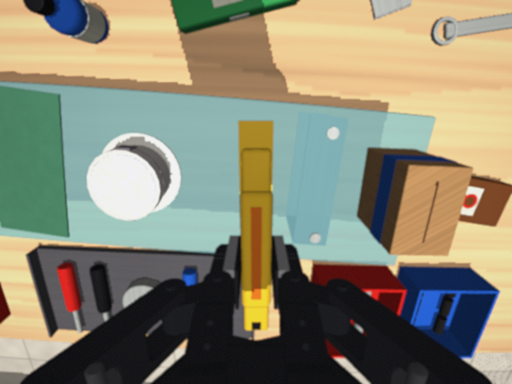

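Run:
```python
from h import *
c=shot('wrist')
print(toplane(c,[[256,148],[256,330]],233).round(1),toplane(c,[[256,192],[256,298]],237).round(1),toplane(c,[[256,121]],102).round(1))
e=cv2.cvtColor(c['pixels'],cv2.COLOR_RGB2GRAY)[115:335,250:254].mean(1); d=np.diff(e); i=np.argsort(-abs(d))[:14]; print([(115+j,round(d[j],1)) for j in sorted(i)])
```

```text
[[579.3 161.9 233. ]
 [700.1 166.7 233. ]] [[601.9 162.8 237. ]
 [670.5 165.5 237. ]] [[575.2 161.7 102. ]]
[(np.int64(119), np.float64(-13.0)), (np.int64(147), np.float64(-19.0)), (np.int64(149), np.float64(12.8)), (np.int64(190), np.float64(-14.2)), (np.int64(206), np.float64(-13.0)), (np.int64(290), np.float64(22.0)), (np.int64(291), np.float64(20.5)), (np.int64(298), np.float64(16.8)), (np.int64(299), np.float64(12.5)), (np.int64(321), np.float64(-29.0)), (np.int64(322), np.float64(-29.2)), (np.int64(323), np.float64(-12.2)), (np.int64(330), np.float64(-23.2)), (np.int64(331), np.float64(-12.0))]
```

The lever is held between rows 148 and 330 and lines up with the strip, so it only needs about 1 mm.

Request:
{"api": "carry_out", "payload": {
  "increments": [
    [[0.001, 0, -0.03], 0, 0.01],
    [[0, 0, -0.03], 0, 0.01],
    [[0, 0, -0.03], 0, 0.01],
    [[0, 0, -0.022], 0, 0.01],
    [[0, 0, -0.007], 0, 0.01],
    [[0, 0, -0.003], 0, 0.01],
    [[0, 0, 0], 0, 0.01],
    [[0, 0, -0.001], 0, 0.01],
    [[0, 0, 0], 0, 0.01],
    [[0, 0, -0.001], 0, 0.01],
    [[0, 0, 0], 0, 0.01],
    [[0, 0, 0], 0, 0.01]
  ]
}}

```text
time: 26.68
tool_pos: [639.6, 164.0, 106.1]
eef_rot: [0.0, -0.019, 1.0, 0.0]
wrist_force: [-4.6, -1.2, 9.7]
gripper_width: 16.9
grasp_force: 30.8
```

Request:
{"api": "carry_out", "payload": {
  "increments": [
    [[0, 0, 0], 0, 0.03],
    [[0, 0, 0], 0, 0.045],
    [[0, 0, 0], 0, 0.045],
    [[0, 0, 0.01], 0, 0.045],
    [[0, 0, 0.02], 0, 0.045],
    [[0, 0, 0.03], 0, 0.05],
    [[0, 0, 0.03], 0, 0.06],
    [[0, 0, 0.03], 0, 0.07],
    [[-0.021, -0.0034, 0], -8, 0.0854],
    [[-0.021, -0.0034, 0], -8, 0.0854],
    [[-0.021, -0.0034, 0], -8, 0.0854],
    [[-0.021, -0.0034, 0], -8, 0.0854],
    [[-0.021, -0.0034, 0], -8, 0.0854],
    [[-0.021, -0.0034, 0], -8, 0.0854],
    [[-0.021, -0.0034, 0], -8, 0.0854],
    [[-0.021, -0.0034, 0], -8, 0.0854],
    [[-0.021, -0.0034, 0], -8, 0.0854],
    [[-0.021, -0.0034, 0], -8, 0.0854],
    [[0, 0, 0], 0, 0.0854],
    [[0, 0, 0], 0, 0.0854]
  ]
}}

```text
time: 29.18
tool_pos: [430.2, 130.4, 226.1]
eef_rot: [0.0, 0.627, 0.779, 0.001]
wrist_force: [-0.1, -0.2, -0.6]
gripper_width: 85.2
grasp_force: 0.0
```

Run:
```python
from h import *
print(yaw()); c=shot('wrist','w8.png'); t=shot('top')
blobs(t,'lever',*Y,113,(195,90,245,190),100)
m=cv2.inRange(cv2.cvtColor(c['pixels'],cv2.COLOR_RGB2HSV),(40,80,20),(90,255,200)); 
blobs(c,'G26',(40,80,20),(90,255,200),26,(150,40,380,250),200)
blobs(t,'G26',(40,80,20),(90,255,200),26,(195,195,275,260),200)
```

```text
(array([430.2, 130.4, 226.1]), np.float64(12.4), 29.175)
lever [219. 136.] 662 mean [636.9 162. ] rect (array([636.3, 162.4]), array([131.3,  31. ])) ang 1.8
G26 [257. 163.] 3844 mean [432.4 135.2] rect (array([433.7, 129.6]), array([ 63.1, 139.1])) ang 105.5
```

View pics/w8.png

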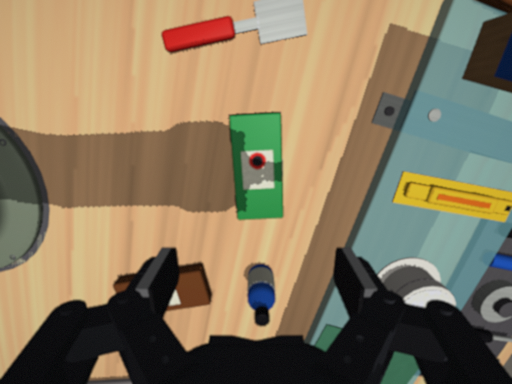

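The box is clear at (257,165), its long side along the image's vertical. Lever (455,195) is on its strip. The bottle (260,290) is about 100 mm beyond the box's end.

Request:
{"api": "carry_out", "payload": {
  "increments": [
    [[0.002, -0.0008, -0.03], 0, 0.0854],
    [[0.0015, 0, -0.03], 0, 0.0854],
    [[0, 0, -0.03], 0, 0.0854],
    [[0, 0, -0.03], 0, 0.0854],
    [[0, 0, -0.03], 0, 0.0854],
    [[0, 0, -0.03], 0, 0.0854],
    [[0, 0, -0.02], 0, 0.0854],
    [[0, 0, -0.015], 0, 0.0854],
    [[0, 0, -0.008], 0, 0.0854],
    [[0, 0, -0.003], 0, 0.0854],
    [[0, 0, 0], 0, 0.0854],
    [[0, 0, 0], 0, 0.075],
    [[0, 0, 0], 0, 0.068],
    [[0, 0, 0], 0, 0.058],
    [[0, 0, 0], 0, 0.058],
    [[0, 0, 0], 0, 0.058],
    [[0, 0, 0], 0, 0.058]
  ],
  "squeeze": 50
}}

```text
time: 31.4
tool_pos: [433.1, 129.4, -0.1]
eef_rot: [0.0, 0.627, 0.779, 0.0]
wrist_force: [-2.7, -0.5, 17.4]
gripper_width: 63.3
grasp_force: 50.3
```

Request:
{"api": "carry_out", "payload": {
  "increments": [
    [[0, 0, 0.005], 0, 0.058],
    [[0, 0, 0.015], 0, 0.058],
    [[0, 0, 0.03], 0, 0.058],
    [[0, 0, 0.03], 0, 0.058],
    [[0, 0, 0.04], 0, 0.058],
    [[0, 0, 0.04], 0, 0.058],
    [[0, 0, 0.04], 0, 0.058],
    [[0, 0, 0.03], 0, 0.058],
    [[0.016, -0.017, 0], 6, 0.058],
    [[0.016, -0.017, 0], 6, 0.058],
    [[0.016, -0.017, 0], 6, 0.058],
    [[0.016, -0.017, 0], 6, 0.058],
    [[0.016, -0.017, 0], 6, 0.058],
    [[0.016, -0.017, 0], 6, 0.058],
    [[0.016, -0.017, 0], 6, 0.058],
    [[0.016, -0.017, 0], 6, 0.058],
    [[0.016, -0.017, 0], 6, 0.058],
    [[0.016, -0.017, 0], 6, 0.058],
    [[0.016, -0.017, 0], 6, 0.058],
    [[0.016, -0.017, 0], 5, 0.058]
  ]
}}

```text
time: 33.9
tool_pos: [624.9, -75.6, 230.2]
eef_rot: [-0.0, 0.058, 0.998, -0.0]
wrist_force: [-0.1, 0.7, -1.1]
gripper_width: 63.5
grasp_force: 55.3
```

Request:
{"api": "carry_out", "payload": {
  "increments": [
    [[0, 0, 0], 0, 0.058],
    [[0, 0, 0], 0, 0.058]
  ]
}}

```text
time: 34.15
tool_pos: [624.4, -74.4, 229.7]
eef_rot: [-0.0, 0.06, 0.998, -0.0]
wrist_force: [-1.2, 0.0, -1.2]
gripper_width: 63.1
grasp_force: 55.3
```

Run:
```python
from h import *
s=monitor.get_state();print(yaw(), s['wrist_force'],s['moment'],s['gripper_width']); c=shot('wrist','w9.png')
z=yaw()[0][2]
blobs(c,'G256',(40,80,20),(90,255,230),z+26,None,500)
```

```text
(array([624.4, -74.4, 229.7]), np.float64(83.2), 34.15) [-1.19451462  0.01169944 -1.23948338] [ 0.00233665 -0.02477358  0.03852877] 63.12936152904126
G256 [254. 209.] 21893 mean [593.3 -71.4] rect (array([610.9, -73.3]), array([ 64.8, 130.7])) ang 176.7
```

View pics/w9.png

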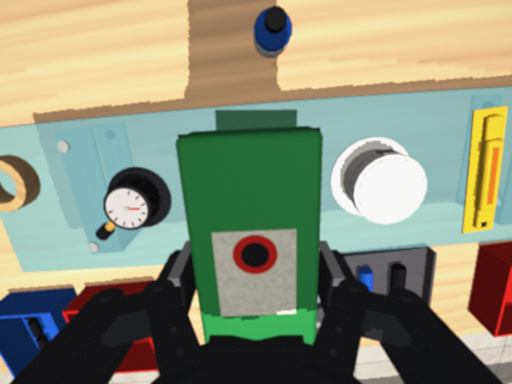

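The box is held level over the green rectangle. Its near edge is at row 130, its logo at (255,254), and the rectangle's near edge at row 110, columns 216–296. Gauge, tin and lever are in place.

Run:
```python
from h import *
c=shot('wrist'); a=np.radians(-6.8); ax=np.array([np.cos(a),np.sin(a)])
b=toplane(c,[[179,137],[322,130]],255.7)[:,:2]; p=toplane(c,[[216,110],[296,110]],102)[:,:2]; l=toplane(c,[[255,254]],255.7)
print(b,p,l); print('box',b.mean(0)+70*ax,'pad',p.mean(0)+77*ax)
d=b[0]-b[1];print(np.degrees(np.arctan2(*d[::-1]))-90); d=p[0]-p[1];print(np.degrees(np.arctan2(*d[::-1]))-90)
t=shot('top')
c8=cv2.imread('pics/w8.png')
```

```text
[[553.82124615 -98.64084915]
 [558.15053536 -37.6535745 ]] [[ 547.47709091 -103.20300428]
 [ 556.53047685  -27.42368745]] [[614.5846751  -73.13323711 255.7       ]]
box [625.49347632 -76.43548961] pad [628.46212801 -74.43045142]
-184.06043072720956
-186.81285892530371
```

Request:
{"api": "carry_out", "payload": {
  "increments": [
    [[0.0015, 0, -0.03], -1, 0.058],
    [[0, 0, -0.03], -1, 0.058],
    [[0, 0, -0.03], 0, 0.058],
    [[0, 0, -0.02], 0, 0.058],
    [[0, 0, -0.01], 0, 0.058],
    [[0, 0, -0.0045], 0, 0.058],
    [[0, 0, 0], 0, 0.058],
    [[0, 0, -0.001], 0, 0.058],
    [[0, 0, 0], 0, 0.058],
    [[0, 0, -0.001], 0, 0.058],
    [[0, 0, 0], 0, 0.058],
    [[0, 0, 0], 0, 0.058]
  ]
}}

```text
time: 35.8
tool_pos: [626.4, -74.8, 102.8]
eef_rot: [-0.0, 0.076, 0.997, -0.0]
wrist_force: [-0.2, -0.4, -0.9]
gripper_width: 63.2
grasp_force: 55.4
```

Request:
{"api": "carry_out", "payload": {
  "increments": [
    [[0, 0, -0.0005], 0, 0.058],
    [[0, 0, 0], 0, 0.058],
    [[0, 0, -0.0005], 0, 0.058],
    [[0, 0, 0], 0, 0.058],
    [[0, 0, -0.0005], 0, 0.058],
    [[0, 0, 0], 0, 0.058],
    [[0, 0, 0], 0, 0.058]
  ]
}}

```text
time: 36.67
tool_pos: [626.5, -74.8, 102.1]
eef_rot: [0.0, 0.076, 0.997, 0.0]
wrist_force: [-5.1, 2.0, 13.2]
gripper_width: 63.6
grasp_force: 57.0
```

Contact. Now release, retreat and check.

Request:
{"api": "carry_out", "payload": {
  "increments": [
    [[0, 0, 0], 0, 0.07],
    [[0, 0, 0], 0, 0.08],
    [[0, 0, 0], 0, 0.0854],
    [[0, 0, 0], 0, 0.0854],
    [[0, 0, 0.01], 0, 0.0854],
    [[0, 0, 0.02], 0, 0.0854],
    [[0, 0, 0.03], 0, 0.0854],
    [[0, 0, 0.03], 0, 0.0854],
    [[0, 0, 0.03], 0, 0.0854],
    [[-0.02, 0, 0.03], 0, 0.0854],
    [[-0.03, 0, 0.02], 0, 0.0854],
    [[-0.03, 0, 0], 0, 0.0854],
    [[-0.03, 0, 0], 0, 0.0854],
    [[-0.03, 0, 0], 0, 0.0854],
    [[-0.03, 0, 0], 0, 0.0854],
    [[0, 0, 0], 0, 0.0854],
    [[0, 0, 0], 0, 0.0854]
  ]
}}

```text
time: 38.8
tool_pos: [457.1, -74.8, 272.3]
eef_rot: [0.001, 0.076, 0.997, 0.0]
wrist_force: [0.7, -0.2, -0.4]
gripper_width: 85.0
grasp_force: 0.0
```

Run:
```python
from h import *
print(yaw(),monitor.get_state()['gripper_width']); t=shot('top'); c=shot('wrist')
blobs(t,'cement',(100,120,20),(125,255,255),90,(285,190,320,225))
blobs(t,'scr',(0,150,100),(8,255,255),10,(140,210,195,290),100)
a=cv2.resize(t['pixels'][90:190,190:400],None,fx=3.8,fy=3.8,interpolation=cv2.INTER_CUBIC)
a=np.vstack([a,np.zeros((10,a.shape[1],3),np.uint8)]); b=cv2.resize(c['pixels'][150:384],(a.shape[1],int(234*a.shape[1]/512)))[:600-len(a)]
cv2.imwrite('pics/fin.png',np.vstack([a,b])[:,:,::-1])
```

```text
(array([457.1, -74.8, 272.3]), np.float64(81.2), 38.8) 85.03289765219004
cement [301. 209.] 102 mean [466.3 -33.6] rect (array([466.5, -34.5]), array([31.8, 25.1])) ang 58.3
scr [178. 265.] 301 mean [330.9 269. ] rect (array([330.9, 269.1]), array([82.3, 23. ])) ang 23.2
```

View pics/fin.png

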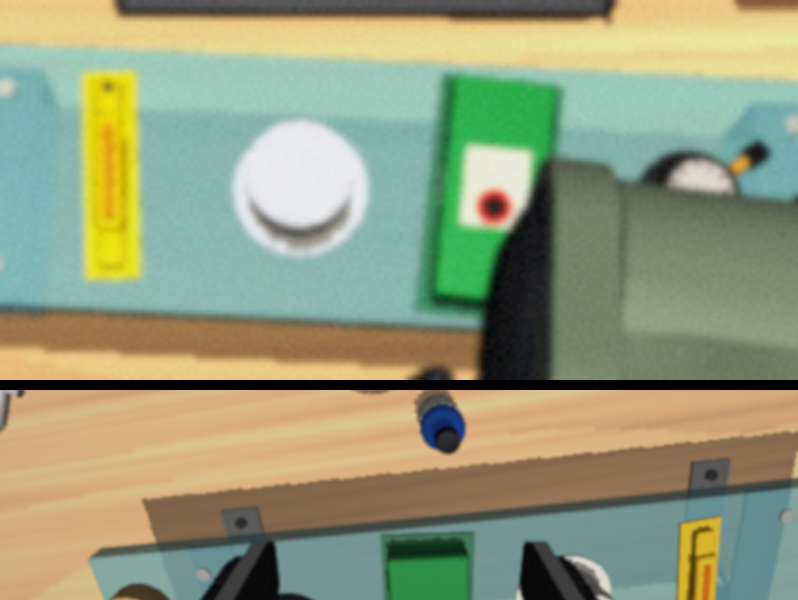

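All four things stand on their pads: lever (112,175), tin (300,175), box (495,190), gauge (690,185, partly behind the arm). A quick numeric check on the tin, box and lever follows.

Run:
```python
from h import *
t=shot('top')
f=lambda p,z: toplane(t,np.array(p)/3.8+[190-.37,90-.37],z)[:,:2].round(1)
print('lid',f([[301,175],[248,175],[354,175],[301,122]],142),'pad',f([[301,187],[233,187],[369,187],[301,256]],102))
b=f([[448,78],[560,88],[434,297]],128); print('box',b,(b[1]+b[2])/2, 'axis',np.degrees(np.arctan2(*(b[0]-b[2])[::-1])))
print('lever',f([[109,76],[112,272]],110))
blobs(t,'bright green',(55,150,100),(75,255,255),128,(290,95,350,190))
```

```text
lid [[629.8  43.7]
 [629.6  75.8]
 [630.   11.7]
 [662.8  43.9]] pad [[6.323e+02 4.320e+01]
 [6.320e+02 8.590e+01]
 [6.326e+02 5.000e-01]
 [5.882e+02 4.300e+01]]
box [[ 695.4  -46.9]
 [ 689.5 -116. ]
 [ 558.   -37.5]] [623.75 -76.75] axis -3.9137003165031556
lever [[701.3 164.6]
 [575.7 160.1]]
bright green [317. 135.] 852 mean [636.4 -68. ] rect (array([624.7, -73.8]), array([ 66.7, 137.5])) ang 163.6
```

All four are within a few mm of their pads' middles, so I'm handing in.

```bash
python3 -c "
from h import *
print(workorder.hand_in())"
```

```text
the job is handed in; nothing more can be done
None
```

I put the gauge, tin, lever and patch box on their own pads, each within about 5 mm of the middle by camera. The scraper and cement bottle show no real movement, and I handed the job in at about 39 s; no verdict came back.

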